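# Fit the filter to the fume extractor

### The arm

A 7-joint arm with a two-finger parallel gripper is mounted at the origin on the work surface. World frame = base frame: x ahead of the robot, y to its left, z up, the work surface at z = 0. Lengths are in m, angles in rad, forces in N, time in s.
With the tool pointing down it reaches from about 0.4 to 0.85 m from the base axis. Payload 4.5 kg.
Tool frame: the origin (TCP) lies midway between the tips of the shut fingers; the grasp point (between the pads) lies 19 mm behind it; x points along the fingers, y is the direction in which the jaws open and shut, and the axes are right-handed (so a half turn about x gives the same grasp; the last joint's range is limited). The gripper opens to 88 mm and grips with 3 to 60 N. Pads are 18 mm wide; open, the fingers measure 123 mm over their backs; the gripper's body (75 mm by 187 mm) begins 45 mm behind the grasp point.
Start: joints at [-1.227, 0.689, -0.195, 1.565, 0.157, 0.902, -0.215], TCP at [0.191, 0.595, 0.239] pointing down, gripper open.
Joint ranges: [-3.01, 3.01], [-0.46, 2.08], [-1.47, 1.51], [0.13, 2.56], [-1, 4.14], [0.04, 2.09], [-2.66, 2.66]. Speed limits (rad/s): [2.57, 2.57, 3.14, 3.14, 3.14, 3.14, 3.14].

### API

Orientations are given as a unit quaternion [x, y, z, w].
In Python, from plant import r gives the robot as it stands.
- The arm moves only by the tool arm_command, never from a script. Its argument "plan" is a list of rows, each a list of 5 numbers: the finger opening in m, from 0 to 0.0881, then the shift along the tool's x, y, z in m, then the turn about the tool's x in rad. In form: [[grip, dx, dy, dz, roll], ...]. A call has 1 to 12 rows; each row shifts and turns the commanded pose from where the row before left it, along the tool's axes as they then stand; what a row does not reach is not made up. A row lasts 1/8 s, in which the tool goes at most 62.5 mm and 10.7 degrees, less where a joint would pass 70% of its speed; a pose out of reach is approached as far as the arm can. A call is refused whole if a number of a shift passes 0.0625 or a number of a turn 0.188, either way. A call with a gripper value outside its range is refused whole. The fingers move at their own pace and stop on an object; "force" is the grip in N (left out, the last holds). Time passes only in rows, so rows that do not move let the fingers close. It gives the time, the measured TCP pose, the force and the opening at its end, in the units of the state.
- r.get_state(): the state, without advancing time (a new reading comes with each control period).
- r.snapshot(name): name is "scene" or "side" or "wrist"; returns (picture, depth): 420x560x3 uint8, red, green, blue; 420x560 float32, m along the optical axis (not along the pixel's ray), 0 where there is no reading.
- r.calibration(name): a dict with "fx", "fy", "cx", "cy" (pixels), "eye" and "orientation" of the camera in the world; the wrist camera has in their place "mount" (4x4, takes a point from camera to tool coordinates, whose origin is the TCP and whose axes are the tool frame's). Camera axes: x right, y down, z forward; pixel columns grow to the right and rows downward; lengths in m; the calibration is good to about 2 mm. A picture is of the moment at which its call begins: read the wrist's pose just before it. calibration takes no time and is no camera call.
- r.finish_job(): hands the job in, once; it reports no verdict.
The state is a dict: "clock": time; "q": joint angles; "qd": joint speeds; "joint_torque": joint torques, N m; "tool_pos": TCP position; "eef_rot": TCP orientation; "contact_force": force on the tool from outside, world axes, zero at the start; "moment": the same for the moment, N m; "opening": opening from 0.0 (shut) to 1.0 (fully open).
Only numpy, scipy, OpenCV 4.12 (cv2) and the standard library are available. Lean on these libraries where they do the work, as an engineer would, in place of code of your own. Each camera call takes 0.05 s, during which the arm holds its last target.

### The job

Fit the filter cartridge on the inlet of the solder fume extractor: set it lightly on the three headed studs and turn it until all three come up through the wide ends of its keyholes, push it down against the sprung sealing ring, twist it clockwise (seen from above) as far as it goes, then let it spring up into its seats and let go. Feel your way and never force it, keep the filter upright, and leave the other things on the bench where they are.

Things in the scene. Friction and masses are not known exactly. Their poses are not given: they have to be found in the camera images.
- extractor: Solder fume extractor, a white box 250 x 250 x 110 mm with a round black inlet collar (124 mm across) on top, fixed to the bench. Origin at the centre of its underside, z up; control panel on its -x side. Its studs and the filter's thin keyhole lips bend if pressed or twisted with more than 40 N in all.
- inlet (a point): Centre of the inlet deck, the flat top of the collar, 125 mm above the bench; axes those of the extractor. On the deck lies an aluminium ring with three upright steel studs on a circle of 48 mm radius: shank 5 mm thick, round head 10 mm across, from 8 to 12 mm above the deck.
- stud_nominal (a point): Zero mark of the stud ring: 48 mm from the inlet's centre along the extractor's +x, at the height of the head tops. With the ring at zero the studs would stand at 0 (here), 100 and 220 degrees counter-clockwise; but the ring, concentric, is clamped by hand in curved slots and stands somewhere from 6 to 38 degrees counter-clockwise of zero (look, or feel for it). It does not turn.
- seal_top (a point): Centre of the top of the rubber sealing ring at rest, 10 mm above the deck. The seal lies inside the studs (radius 22 to 32 mm) and is sprung: about 1.2 N per mm, down to deck level.
- filter: Filter cartridge, 0.25 to 0.36 kg: white can 78 mm across, grey cap 74 mm up, on a round grey flange 116 mm across and 6 mm thick with three keyholes. Origin at the centre of the flange's flat underside, z up. To turn on the studs its underside must be within 2 mm of the deck; released in its seats it rises and locks 5 mm above the deck.
- entry (a point): Top of the first keyhole's wide entry, an opening 11.8 mm wide along the circle and 12.4 mm radially, 48 mm from the filter's axis along its +x (a small tab on the rim beside it); the other two entries are 100 and 220 degrees further counter-clockwise.
- seat (a point): Floor of the first keyhole's seat, 20.6 degrees (17.3 mm along the 48 mm circle) counter-clockwise of the entry: a recess 3 mm deep in the flange's top for the stud's head. A 7 mm wide slot joins entry and seat across a 5 mm ridge of full thickness; the slot ends so that turning stops about 1.3 mm past the seat's middle.
- handle (a point): Middle of the black bridge handle's bar on top of the filter, 104 mm above its underside: bar 66 mm long along the filter's x, 16 mm wide (y), 16 mm high, with 22 mm of free room below it between its two posts; axes those of the filter.
- cutters: Side cutters with red grips lying on the bench, about 120 mm long; origin at the pivot. Leave alone.
- pliers: Long-nosed pliers with red grips lying on the bench, about 140 mm long; origin at the pivot. Leave alone.
- screwdriver: Screwdriver with yellow handle lying on the bench, 170 mm long. Leave alone.
- spool: Small reel of solder standing on its flange, 60 mm across, 38 mm high. Leave alone.
- board: Green circuit board of a kit, 80 x 55 mm, 20 mm high with its parts. Leave alone.
- tray: Blue parts tray 100 x 75 x 22 mm. Leave alone.
Things that resemble listed ones, but are neither listed nor needed, are in the scene too. Leave any blue look-alike of the filter alone.

How it is judged:
On the way:
1. the filter has dropped over the three studs: its underside less than 9.5 mm above the inlet deck, centred within 4 mm and level within 0.05 rad (z of filter in the frame of inlet below 0.0095 m and horizontal distance between filter and inlet below 0.004 m and angle between filter's own z axis and vertical below 0.05 rad), for 0.1 s.
At the end, for the whole second after the job is handed in: The filter stands locked on the inlet by itself: underside between 3.8 and 6 mm above the inlet deck (5 mm is locked; unlocked it stands above 7, stuck on the ridges at 2), centred within 4 mm, level within 0.03 rad, at rest (z of filter in the frame of inlet between 0.0038 and 0.006 m and horizontal distance between filter and inlet below 0.004 m and angle between filter's own z axis and vertical below 0.03 rad and linear speed of filter below 0.01 m/s and angular speed of filter below 0.05 rad/s); the robot touches nothing.
It fails at once if the filter is pressed, knocked or twisted against the extractor with more than 40 N (contact force between filter and extractor above 40 N).
It fails at once if the filter is tipped more than 0.35 rad (angle between filter's own z axis and vertical above 0.35 rad).
It fails at once if another thing on the bench is moved more than 20 mm (distance of any of cutters, pliers, screwdriver, spool, board, tray from where it was at the start of the episode above 0.02 m).
It also fails if it takes over 67 s, if anything falls off the work surface, if the arm or the gripper's body presses on something with over 40 N, if the wrist force passes 120 N, or if a joint passes its speed limit or range.

## Working session

There is one attempt and no reset: what is moved stays moved. The work goes in short steps, Python scripts to look and compute and a tool call to move; the robot and the scene stay as the last step left them, time stands still between calls to the robot, and variables do not carry over. Pictures are saved under pics/ and viewed, and the job is handed in when it is done.

Besides the shell and the picture viewer there is one more tool, called after "Call:" in YAML: its name, and indented under it one key for each argument. arm_command: Moves the arm, as the interface text tells. Its arguments: {"type":"object","properties":{"plan":{"type":"array","items":{"type":"array","items":{"type":"number"}}},"force":{"type":"number"}},"required":["plan"]}

```bash
ls; mkdir -p pics; cat > h.py <<'E'
import numpy as np, cv2
from scipy.spatial.transform import Rotation as R
from plant import r
def cam(name, st=None):
    c=r.calibration(name)
    if name=='wrist':
        T=np.eye(4); T[:3,:3]=R.from_quat(st['eef_rot']).as_matrix(); T[:3,3]=st['tool_pos']
        M=T@np.array(c['mount']); return c,M[:3,:3],M[:3,3]
    o=np.array(c['orientation'])
    Rm=o if o.shape==(3,3) else R.from_quat(o).as_matrix()
    return c,Rm,np.array(c['eye'])
def shot(name,fn):
    st=r.get_state(); im,d=r.snapshot(name)
    cv2.imwrite('pics/'+fn+'.png',cv2.cvtColor(im,cv2.COLOR_RGB2BGR)); np.save('pics/'+fn+'_d.npy',d)
    c,Rm,e=cam(name,st); np.savez('pics/'+fn+'_c.npz',K=[c['fx'],c['fy'],c['cx'],c['cy']],R=Rm,e=e)
    return im,d
def load(fn):
    z=np.load('pics/'+fn+'_c.npz'); return cv2.imread('pics/'+fn+'.png'),np.load('pics/'+fn+'_d.npy'),z['K'],z['R'],z['e']
def ray(K,Rm,u,v): return Rm@np.array([(u-K[2])/K[0],(v-K[3])/K[1],1.])
def onplane(fn,u,v,z):
    _,_,K,Rm,e=load(fn); d=ray(K,Rm,u,v); return e+d*(z-e[2])/d[2]
def pt(fn,u,v):
    _,D,K,Rm,e=load(fn); return e+ray(K,Rm,u,v)*D[int(round(v)),int(round(u))]
def cloud(fn):
    im,D,K,Rm,e=load(fn); v,u=np.mgrid[:D.shape[0],:D.shape[1]]
    P=np.stack([(u-K[2])/K[0]*D,(v-K[3])/K[1]*D,D],-1)@Rm.T+e; P[D==0]=np.nan
    return im,P
def proj(fn,p):
    _,_,K,Rm,e=load(fn); c=Rm.T@(np.array(p)-e); return c[0]/c[2]*K[0]+K[2],c[1]/c[2]*K[1]+K[3]
E
python3 - <<'E'
from h import *
st=r.get_state(); print({k:np.round(v,3) for k,v in st.items()})
for n in ('scene','side','wrist'): shot(n,n+'0'); c=r.calibration(n); print(n,{k:np.round(v,3) for k,v in c.items()})
E
```

```text
pics
{'clock': np.float64(0.0), 'q': array([-1.227,  0.69 , -0.194,  1.566,  0.157,  0.902, -0.215]), 'qd': array([ 0.001,  0.   ,  0.001, -0.   , -0.   , -0.001,  0.001]), 'joint_torque': array([ 0.0000e+00, -5.2755e+01, -1.2670e+00, -1.5343e+01, -5.3000e-02,
        6.0000e-03,  0.0000e+00]), 'tool_pos': array([0.19 , 0.595, 0.238]), 'eef_rot': array([ 0.108,  0.699, -0.11 ,  0.699]), 'contact_force': array([-0.395,  0.083,  0.426]), 'moment': array([ 0.004, -0.016,  0.001]), 'opening': np.float64(1.004)}
scene {'fx': np.float64(395.804), 'fy': np.float64(395.804), 'cx': np.float64(276.449), 'cy': np.float64(220.201), 'eye': array([ 1.077, -0.343,  0.704]), 'orientation': array([ 0.775,  0.492, -0.223, -0.329])}
side {'fx': np.float64(523.616), 'fy': np.float64(523.616), 'cx': np.float64(275.546), 'cy': np.float64(207.364), 'eye': array([ 0.003, -0.939,  0.713]), 'orientation': array([ 0.845, -0.236,  0.119, -0.466])}
wrist {'fx': np.float64(307.776), 'fy': np.float64(307.776), 'cx': np.float64(279.847), 'cy': np.float64(211.411), 'mount': array([[-0.   , -0.275,  0.961, -0.146],
       [ 1.   , -0.   ,  0.   ,  0.001],
       [ 0.   ,  0.961,  0.275, -0.071],
       [ 0.   ,  0.   ,  0.   ,  1.   ]])}
```

View pics/scene0.png

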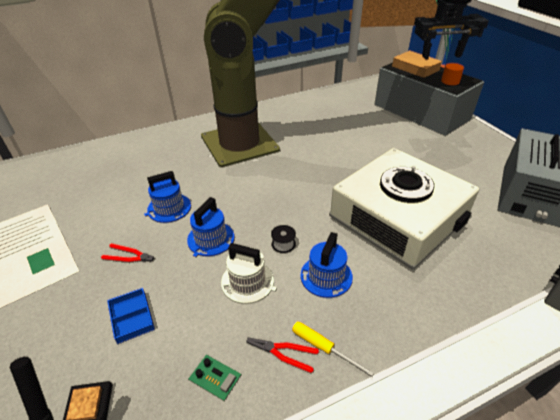

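View pics/side0.png

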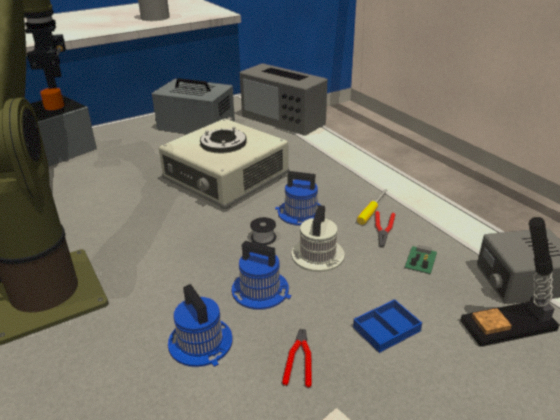

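View pics/wrist0.png

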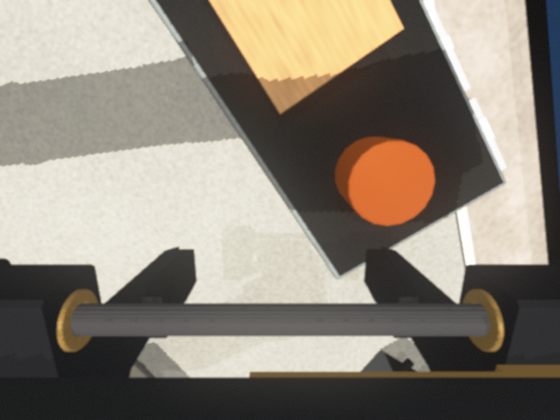

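Candidates for the filter in the scene picture are the white can at (246,272) and the blue look-alikes at (166,197), (210,228) and (328,265). The description says white, so I choose (246,272), which is (319,243) in the side view. The extractor is the white box at (405,200). Next I check this in close crops.

```bash
python3 - <<'E'
from h import *
a=cv2.imread('pics/scene0.png'); b=cv2.imread('pics/side0.png')
def cr(i,x,y,w,h,s): return cv2.resize(i[y:y+h,x:x+w],(w*s,h*s),interpolation=cv2.INTER_CUBIC)
A=cr(a,206,235,80,70,5); B=cr(b,279,195,80,80,5)
C=cr(a,370,155,80,55,5); D=cr(b,190,110,80,55,5)
cv2.imwrite('pics/crop1.png',np.hstack([A,B[:350]])); cv2.imwrite('pics/crop2.png',np.hstack([C,D]))
# filter cloud
for fn,box in (('scene0',(206,235,80,70)),('side0',(279,195,80,80))):
    im,P=cloud(fn); x,y,w,h=box; Q=P[y:y+h,x:x+w].reshape(-1,3); I=im[y:y+h,x:x+w].reshape(-1,3).astype(int)
    z=Q[:,2]; dark=I.max(1)<60
    hb=dark&(z>.085); q=Q[hb]; print(fn,'handle n',hb.sum(),np.round(np.nanmean(q,0),4),'zmax',np.nanmax(z))
    t=q[q[:,2]>.106]; print(' top',len(t),np.round(t.mean(0),4),np.round(t.min(0),3),np.round(t.max(0),3)); 
    if len(t)>5:
        w_,V=np.linalg.eigh(np.cov(t[:,:2].T)); print(' axis',np.degrees(np.arctan2(V[1,1],V[0,1])),np.sqrt(w_))
    f=Q[(~dark)&(z>0.003)&(z<.012)]; print(' flange',len(f),np.round(np.nanmean(f,0),4))
E
```

```text
scene0 handle n 303 [ 0.5492 -0.1883  0.1067] zmax 0.11450347675292227
 top 202 [ 0.5479 -0.1878  0.1111] [ 0.521 -0.213  0.106] [ 0.572 -0.162  0.114]
 axis -135.01257410389974 [0.00425214 0.01857387]
 flange 957 [ 0.5282 -0.1932  0.0064]
side0 handle n 176 [ 0.5317 -0.196   0.1055] zmax 0.11408602600672746
 top 113 [ 0.5367 -0.1906  0.1103] [ 0.514 -0.216  0.107] [ 0.563 -0.162  0.114]
 axis 46.4958213426569 [0.00406128 0.01831195]
 flange 759 [ 0.543  -0.1535  0.0058]
```

View pics/crop1.png

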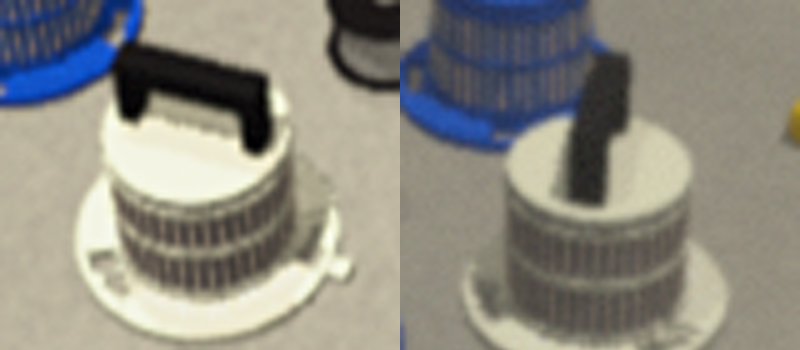

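View pics/crop2.png

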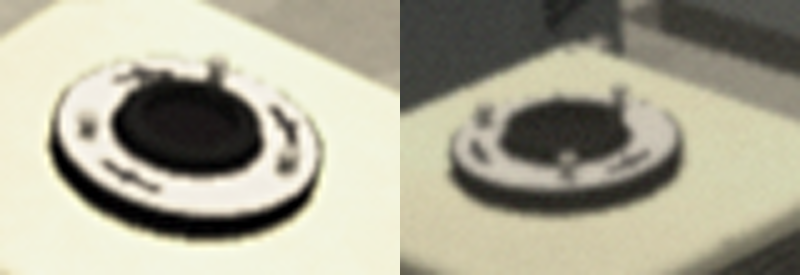

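The crop confirms the choice: a white can with a black bridge handle and a tab at about (274,289) in the scene picture. Stud heads show in the scene picture at about (388,181), (413,169) and (428,187). Next I measure the inlet.

```bash
python3 - <<'E'
from h import *
for fn,box in (('scene0',(325,140,160,125)),('side0',(155,110,140,100))):
    im,P=cloud(fn); x,y,w,h=box; Q=P[y:y+h,x:x+w].reshape(-1,3); I=im[y:y+h,x:x+w].reshape(-1,3).astype(int)
    z=Q[:,2]; top=Q[(z>.104)&(z<.116)]; rect=cv2.minAreaRect(top[:,:2].astype(np.float32)*1000); print(fn,'boxtop',len(top),np.median(top[:,2]),rect)
    d=Q[(z>.1195)&(z<.131)]; print(' deck',len(d),np.round(np.median(d[:,2]),4),cv2.minEnclosingCircle(d[:,:2].astype(np.float32)*1000))
    print(' high',np.round(Q[(z>.1335)&(z<.145)],3)[:12].tolist())
for fn,S in (('scene0',[(388,180.6),(413.4,169),(427.6,187)]),('side0',[(207,133),(233.8,129),(223.4,143)])):
    p=np.array([onplane(fn,u,v,.136) for u,v in S]); print(fn,np.round(p,4).tolist())
# tab
print('tab',onplane('scene0',274,289,.004))
E
```

```text
scene0 boxtop 5693 0.10992915922517876 ((552.940185546875, 152.23370361328125), (249.80613708496094, 424.9198913574219), 18.310331344604492)
 deck 1136 0.1255 ((525.947998046875, 236.32716369628906), 63.99885177612305)
 high [[0.491, 0.274, 0.135], [0.494, 0.275, 0.136], [0.496, 0.276, 0.138], [0.496, 0.279, 0.137], [0.496, 0.27, 0.137], [0.497, 0.272, 0.137], [0.5, 0.273, 0.138], [0.5, 0.276, 0.137], [0.497, 0.27, 0.134], [0.499, 0.271, 0.136], [0.501, 0.272, 0.137], [0.501, 0.275, 0.136]]
side0 boxtop 2973 0.10826204289491193 ((540.4959106445312, 171.86984252929688), (251.51889038085938, 383.77459716796875), 18.447933197021484)
 deck 629 0.1241 ((518.3052978515625, 236.22837829589844), 65.53108215332031)
 high [[0.562, 0.261, 0.135], [0.562, 0.255, 0.137], [0.566, 0.257, 0.135], [0.568, 0.255, 0.136], [0.559, 0.256, 0.134], [0.564, 0.253, 0.134], [0.561, 0.248, 0.134], [0.495, 0.284, 0.134], [0.497, 0.282, 0.134], [0.521, 0.264, 0.135], [0.525, 0.265, 0.134], [0.531, 0.259, 0.135]]
scene0 [[0.5139, 0.1872, 0.136], [0.5034, 0.2686, 0.136], [0.5728, 0.2528, 0.136]]
side0 [[0.4874, 0.2602, 0.136], [0.559, 0.2444, 0.136], [0.4974, 0.1809, 0.136]]
tab [ 0.59003175 -0.14220796  0.004     ]
```

```bash
cat >> h.py <<'E'
def go(target, yaw_y=None, verbose=True):
    """displacement to target in tool axes from measured pose; yaw_y: wanted world yaw (deg) of tool y"""
    st=r.get_state(); M=R.from_quat(st['eef_rot']).as_matrix(); p=np.array(st['tool_pos'])
    ty=np.degrees(np.arctan2(M[1,1],M[0,1])); tilt=np.degrees(np.arccos(-M[2,0]))
    out={'t':round(float(st['clock']),2),'pos':np.round(p,4),'yaw_y':round(ty,2),'tiltdown':round(tilt,2),'F':np.round(st['contact_force'],1),'M':np.round(st['moment'],2),'open':round(float(st['opening'])*.0881,4)}
    if target is not None: out['d_tool']=np.round(M.T@(np.array(target)-p),4)
    if yaw_y is not None:
        d=(yaw_y-ty+180)%360-180; out['roll']=round(-np.radians(d)*1,4)  # tool x down: +roll = clockwise from above
    print(out); return M
E
python3 - <<'E'
from h import *
M=go([0.50,0.22,0.28]); print(np.round(M,3))
E
```

```text
{'t': 0.15, 'pos': array([0.1904, 0.5948, 0.2381]), 'yaw_y': np.float64(72.26), 'tiltdown': np.float64(0.08), 'F': array([-0.8, -0.2, -0.5]), 'M': array([-0.04, -0.02, -0.03]), 'open': 0.0882, 'd_tool': array([-0.0415, -0.2627,  0.4091])}
[[-0.     0.305  0.952]
 [-0.001  0.952 -0.305]
 [-1.    -0.001  0.   ]]
```

Call:
arm_command:
  plan:
    - [0.088, -0.005, -0.0305, 0.0518, 0]
    - [0.088, -0.005, -0.0305, 0.0518, 0]
    - [0.088, -0.005, -0.0305, 0.0518, 0]
    - [0.088, -0.005, -0.0305, 0.0518, 0]
    - [0.088, -0.005, -0.0305, 0.0518, 0]
    - [0.088, -0.005, -0.0305, 0.0518, 0]
    - [0.088, -0.005, -0.0305, 0.0518, 0]
    - [0.088, -0.005, -0.0305, 0.0518, 0]
    - [0.088, 0, 0, 0, 0]
    - [0.088, 0, 0, 0, 0]
  force: 30

```text
clock: 1.4
tool_pos: [0.5102, 0.237, 0.2785]
eef_rot: [0.109, 0.699, -0.109, 0.698]
contact_force: [-0.8, 0.7, -0.6]
opening: 0.999
```

```bash
python3 - <<'E'
from h import *
go(None); shot('wrist','w1')
E
```

```text
{'t': 1.4, 'pos': array([0.5102, 0.237 , 0.2785]), 'yaw_y': np.float64(72.26), 'tiltdown': np.float64(0.07), 'F': array([-0.8,  0.7, -0.6]), 'M': array([0.1 , 0.07, 0.01]), 'open': 0.0881}
```

View pics/w1.png

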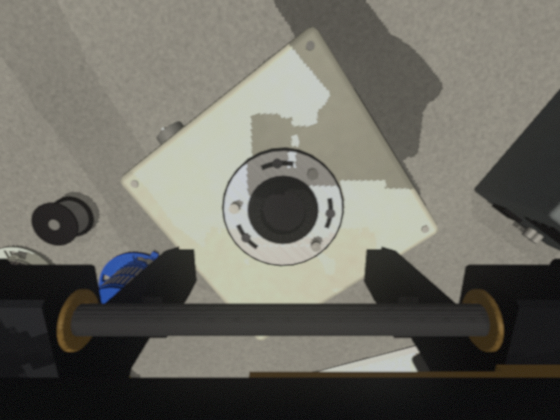

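```bash
python3 - <<'E'
from h import *
a=cv2.imread('pics/w1.png'); c=a[140:275,215:350]
c=cv2.resize(c,None,fx=4.4,fy=4.4,interpolation=cv2.INTER_CUBIC); c=cv2.convertScaleAbs(c,alpha=1.2); cv2.imwrite('pics/w1c.png',c)
im,P=cloud('w1'); print(P[150:165:14,283],P[258,283])
for u,v in ((237,207),(313,174),(316,243)): print(P[v,u])
E
```

```text
[[0.46706688 0.25517548 0.12389674]
 [0.47968477 0.25115867 0.12511936]] [0.57380467 0.22129226 0.12552723]
[0.5040669  0.19667478 0.13728279]
[0.49581585 0.27550044 0.13652695]
[0.56320461 0.25912081 0.13727954]
```

View pics/w1c.png

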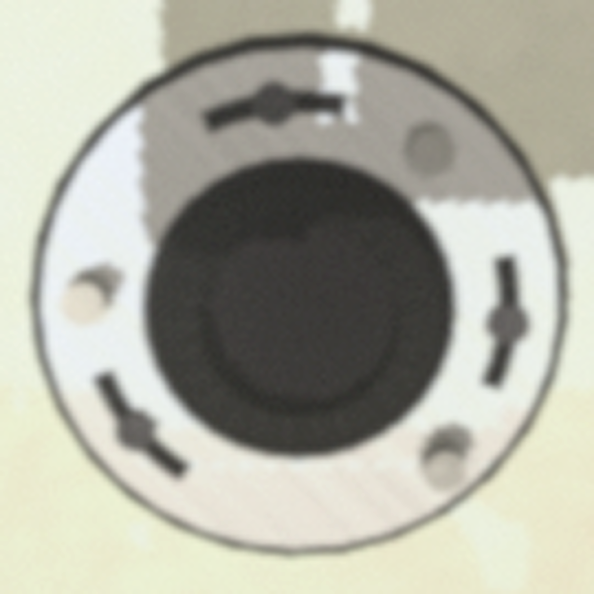

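```bash
python3 - <<'E'
from h import *
from scipy.optimize import least_squares
px=[(215+x/4.4-.4,140+y/4.4-.4) for x,y in ((447,463),(428,148),(85,298))]
S=np.array([onplane('w1',u,v,.137) for u,v in px]); print(np.round(S,4))
# collar rim: outermost deck points (crop extremes)
rim=[(33,295),(566,295),(299,38),(299,551),(110,110),(490,110),(110,480),(490,480)]
# seal + plate outer rim using dark thin rim by radial scan
g=cv2.cvtColor(cv2.imread('pics/w1.png'),cv2.COLOR_BGR2GRAY).astype(np.float32)
pts=[]
for a in np.radians(np.arange(0,360,5)):
    rr=np.arange(52,68,.25); u=283+rr*np.cos(a); v=206.5+rr*np.sin(a)
    s=cv2.remap(g,u.astype(np.float32)[None],v.astype(np.float32)[None],cv2.INTER_LINEAR)[0]
    i=s.argmin()
    if s[i]<110: pts.append((u[i],v[i]))
Q=np.array([onplane('w1',u,v,.125)[:2] for u,v in pts])
f=lambda p:np.hypot(Q[:,0]-p[0],Q[:,1]-p[1])-p[2]
s=least_squares(f,[.52,.237,.062],loss='soft_l1',f_scale=.001).x; print('rim',len(Q),s,np.std(f(s)))
g1=lambda p:(np.hstack([S[:,:2]-(p[:2]+.048*np.c_[np.cos(p[2]+np.radians([0,100,220])),np.sin(p[2]+np.radians([0,100,220]))])])).ravel()
q=least_squares(g1,[.525,.236,.5]); print('studs',q.x[:2],np.degrees(q.x[2]),'res',np.round(q.fun,4))
c=q.x[:2]
# extractor yaw, via top edges: corner pixels
C=np.array([onplane('w1',u,v,.11) for u,v in ((312,30),(436,229),(123,181))]); 
for i,j in ((0,1),(0,2)): d=C[j]-C[i]; print(np.hypot(*d[:2]),np.degrees(np.arctan2(d[1],d[0])))
E
```

```text
[[0.5653 0.2588 0.137 ]
 [0.4947 0.2747 0.137 ]
 [0.5035 0.1937 0.137 ]]
rim 32 [0.52235801 0.23749154 0.05927339] 0.0011160866229254433
studs [0.52275829 0.23704008] 26.61923959894403 res [-0.0004  0.0002  0.0006 -0.0009 -0.0002  0.0007]
0.23673252555458163 18.315538401847903
0.2363147989941243 -71.77666887143079
```

The wrist picture shows stud heads at (316,245), (312,173) and (234,207). They fit the 0/100/220° pattern on a 48 mm radius to under 1 mm, with the centre at (0.5227, 0.2372) and stud 1 at 26.6° world. The ring is therefore 8.3° from zero, inside the stated range. Next is the filter.

Call:
arm_command:
  plan:
    - [0.088, 0, -0.0499, 0.0193, 0]
    - [0.088, 0, -0.0499, 0.0193, 0]
    - [0.088, 0, -0.0499, 0.0193, 0]
    - [0.088, 0, -0.0499, 0.0193, 0]
    - [0.088, 0, -0.0499, 0.0193, 0]
    - [0.088, 0, -0.0499, 0.0193, 0]
    - [0.088, 0, -0.0499, 0.0193, 0]
    - [0.088, 0, -0.0499, 0.0193, 0]
    - [0.088, 0, 0, 0, -0.138]
    - [0.088, 0, 0, 0, -0.138]
    - [0.088, 0, 0, 0, -0.138]
    - [0.088, 0, 0, 0, -0.138]

```text
clock: 2.95
tool_pos: [0.5366, -0.1881, 0.2786]
eef_rot: [-0.088, 0.702, 0.089, 0.702]
contact_force: [-0.2, -0.1, 0.5]
opening: 1.0
```

Call:
arm_command:
  plan:
    - [0.088, 0, 0, 0, -0.138]
    - [0.088, 0, 0, 0, -0.138]
    - [0.088, 0, 0, 0, -0.138]
    - [0.088, 0, 0, 0, -0.138]
    - [0.088, 0, 0, 0, 0]
    - [0.088, 0, 0, 0, 0]

```text
clock: 3.7
tool_pos: [0.5363, -0.1896, 0.2787]
eef_rot: [-0.273, 0.652, 0.273, 0.652]
contact_force: [0.2, 0.1, 0.3]
opening: 0.999
```

```bash
python3 - <<'E'
from h import *
go(None); shot('wrist','w2')
E
```

```text
{'t': 3.7, 'pos': array([ 0.5363, -0.1896,  0.2787]), 'yaw_y': np.float64(135.48), 'tiltdown': np.float64(0.02), 'F': array([0.2, 0.1, 0.3]), 'M': array([ 0.07,  0.04, -0.03]), 'open': 0.0881}
```

View pics/w2.png

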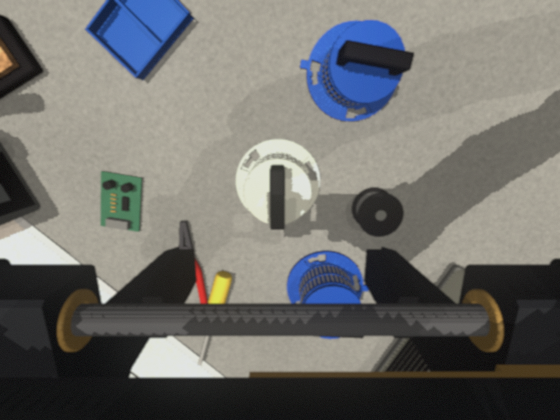

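The white can is centred near (278,180), with its handle bar running vertically at (278,197). Blue look-alikes are at (357,70) and (325,290).

```bash
python3 - <<'E'
from h import *
im,P=cloud('w2'); g=im.max(2)
m=np.zeros(g.shape,np.uint8); m[150:240,255:300]=(g[150:240,255:300]<70)
m[(P[...,2]<.10)]=0
n,l,s,c=cv2.connectedComponentsWithStats(m); k=1+s[1:,4].argmax(); print(s[k],c[k])
ys,xs=np.where(l==k); Z=P[ys,xs,2]; print('z',np.percentile(Z,[5,50,95]))
t=Z>.108; pts=np.stack([xs[t],ys[t]],1).astype(np.float32)
W=np.array([onplane('w2',u,v,.112)[:2] for u,v in pts])*1000
(cx,cy),(w,h),a=cv2.minAreaRect(W.astype(np.float32)); print('bar',cx,cy,w,h,a)
d=cv2.fitLine(W.astype(np.float32),cv2.DIST_L2,0,.01,.01).ravel(); ang=np.degrees(np.arctan2(d[1],d[0])); print('axis',ang)
# flange outline : bright white low
m2=np.zeros_like(m); h_=cv2.cvtColor(im,cv2.COLOR_BGR2HSV)
z=P[...,2]; m2[(z>.002)&(z<.03)&(g>170)]=1; m2[:120]=0; m2[240:]=0; m2[:,:225]=0; m2[:,330:]=0
ys,xs=np.where(m2>0); W=np.array([onplane('w2',u,v,.006)[:2] for u,v in zip(xs,ys)])*1000
print('flange',len(W),cv2.minEnclosingCircle(W.astype(np.float32)))
a=cv2.imread('pics/w2.png')[125:255,215:345]; cv2.imwrite('pics/w2c.png',cv2.resize(a,None,fx=4.4,fy=4.4,interpolation=cv2.INTER_CUBIC))
go([.54,-.19,.085],ang+90)
E
```

```text
[271 168  13  61 789] [277.03041825 198.0608365 ]
z [nan nan nan]
bar 542.4182739257812 -186.6214599609375 63.344364166259766 12.86477279663086 45.458282470703125
axis 45.30622
flange 1371 ((539.0284423828125, -180.57485961914062), 64.97659301757812)
{'t': 3.75, 'pos': array([ 0.5363, -0.1898,  0.2787]), 'yaw_y': np.float64(135.49), 'tiltdown': np.float64(0.02), 'F': array([ 0.7,  1. , -0.5]), 'M': array([ 0.1 ,  0.06, -0.01]), 'open': 0.0882, 'd_tool': array([ 0.1937, -0.0028,  0.0025]), 'roll': np.float64(0.0031)}
```

View pics/w2c.png

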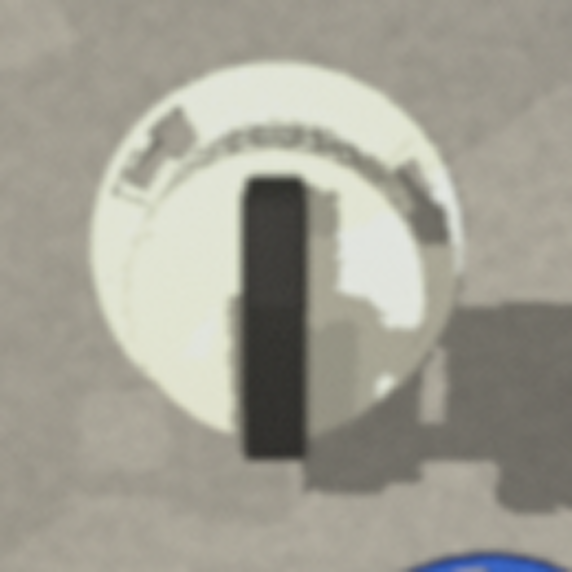

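Call:
arm_command:
  plan:
    - [0.088, 0.038, -0.0021, 0.0066, 0.003]
    - [0.088, 0.038, 0, 0, 0]
    - [0.088, 0.038, 0, 0, 0]
    - [0.088, 0.038, 0, 0, 0]
    - [0.088, 0, 0, 0, 0]
    - [0.088, 0, 0, 0, 0]

```text
clock: 4.5
tool_pos: [0.5433, -0.1873, 0.1279]
eef_rot: [-0.273, 0.652, 0.272, 0.653]
contact_force: [0.6, 0.5, 0.1]
opening: 1.0
```

```bash
python3 - <<'E'
from h import *
go([.5424,-.1866,.085]); shot('wrist','w3')
E
```

```text
{'t': 4.5, 'pos': array([ 0.5433, -0.1873,  0.1279]), 'yaw_y': np.float64(135.32), 'tiltdown': np.float64(0.11), 'F': array([0.6, 0.5, 0.1]), 'M': array([ 0.04,  0.04, -0.  ]), 'open': 0.0881, 'd_tool': array([ 0.0429,  0.0012, -0.0002])}
```

View pics/w3.png

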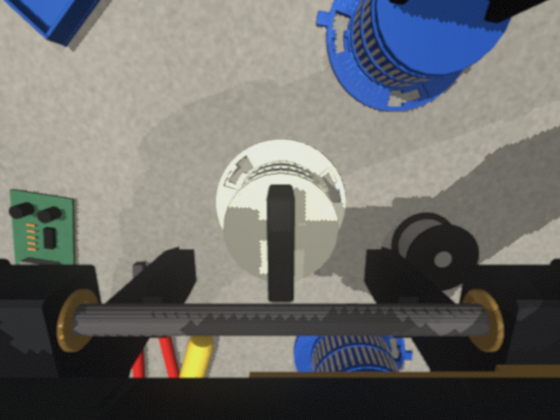

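Call:
arm_command:
  plan:
    - [0.088, 0.022, 0.001, 0, 0]
    - [0.088, 0.021, 0, 0, 0]
    - [0.088, 0, 0, 0, 0]
    - [0.0, 0, 0, 0, 0]
    - [0.0, 0, 0, 0, 0]
    - [0.0, 0, 0, 0, 0]
    - [0.0, 0, 0, 0, 0]
    - [0.0, 0, 0, 0, 0]
    - [0.0, 0, 0, 0, 0]
    - [0.0, 0, 0, 0, 0]
  force: 45

```text
clock: 5.8
tool_pos: [0.5416, -0.1867, 0.0836]
eef_rot: [-0.272, 0.652, 0.273, 0.652]
contact_force: [0.3, -0.1, -0.1]
opening: 0.23
```

```bash
python3 - <<'E'
from h import *
go([.5424,-.1866,.085]); shot('side','s2'); shot('wrist','w4')
a=cv2.imread('pics/s2.png')[130:300,230:430]; cv2.imwrite('pics/s2c.png',cv2.resize(a,None,fx=3.4,fy=3.4,interpolation=cv2.INTER_CUBIC))
E
```

```text
{'t': 5.8, 'pos': array([ 0.5416, -0.1867,  0.0836]), 'yaw_y': np.float64(135.34), 'tiltdown': np.float64(0.01), 'F': array([ 0.3, -0.1, -0.1]), 'M': array([ 0.06,  0.04, -0.02]), 'open': 0.0202, 'd_tool': array([-0.0014, -0.0005,  0.0007])}
```

View pics/s2c.png

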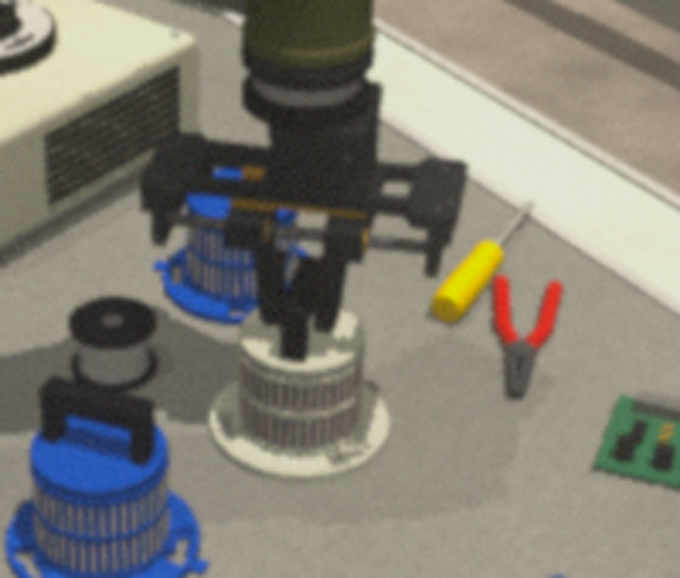

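View pics/w4.png

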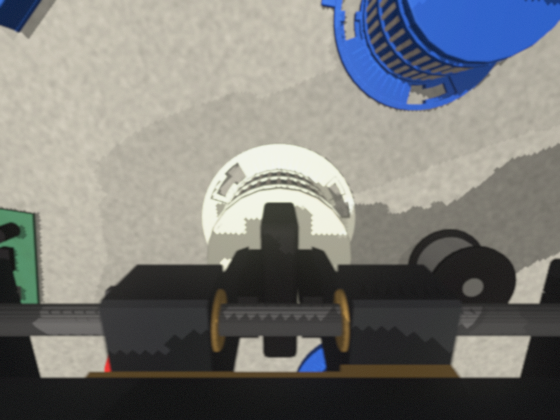

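Both pictures show the fingers about to close on the bar; the opening reads 20 mm and the bar is 16 mm. I'll let them finish closing.

Call:
arm_command:
  plan:
    - [0.0, 0, 0, 0, 0]
    - [0.0, 0, 0, 0, 0]
    - [0.0, 0, 0, 0, 0]
    - [0.0, 0, 0, 0, 0]
  force: 45

```text
clock: 6.4
tool_pos: [0.5417, -0.1869, 0.0837]
eef_rot: [-0.273, 0.652, 0.272, 0.653]
contact_force: [1.2, 0.0, -0.9]
opening: 0.17
```

```bash
python3 - <<'E'
from h import *
go([.5424,-.1866,.085]); shot('wrist','w5')
a=cv2.imread('pics/w5.png')[130:290,190:370]; cv2.imwrite('pics/w5c.png',cv2.resize(a,None,fx=3.4,fy=3.4,interpolation=cv2.INTER_CUBIC))
E
```

```text
{'t': 6.4, 'pos': array([ 0.5417, -0.1869,  0.0837]), 'yaw_y': np.float64(135.33), 'tiltdown': np.float64(0.01), 'F': array([ 1.2,  0. , -0.9]), 'M': array([-0.14, -0.15,  0.03]), 'open': 0.015, 'd_tool': array([-0.0013, -0.0003,  0.0007])}
```

View pics/w5c.png

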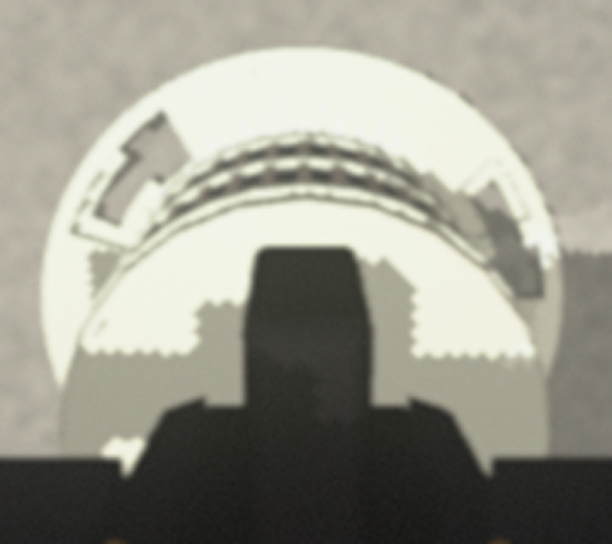

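```bash
python3 - <<'E'
from h import *
from scipy.optimize import least_squares
g=cv2.cvtColor(cv2.imread('pics/w5.png'),cv2.COLOR_BGR2GRAY).astype(np.float32)
c0=(190+302/3.4,130+290/3.4); pts=[]
for a in np.radians(np.arange(195,320,2.5)):
    rr=np.arange(60,90,.25); u=c0[0]+rr*np.cos(a); v=c0[1]+rr*np.sin(a)
    s=cv2.GaussianBlur(cv2.remap(g,u.astype(np.float32)[None],v.astype(np.float32)[None],cv2.INTER_LINEAR),(5,1),0)[0]
    d=np.gradient(s); i=d.argmin()
    if d[i]<-3: pts.append((u[i],v[i]))
pts=np.array(pts); print(len(pts))
st=r.get_state(); M=R.from_quat(st['eef_rot']).as_matrix()
for z in (.004,.006):
    Q=np.array([onplane('w5',u,v,z)[:2] for u,v in pts])
    f=lambda p:np.hypot(Q[:,0]-p[0],Q[:,1]-p[1])-.058
    s=least_squares(f,[.54,-.187],loss='soft_l1',f_scale=.0007); 
    f3=least_squares(lambda p:np.hypot(Q[:,0]-p[0],Q[:,1]-p[1])-p[2],[.54,-.187,.058],loss='soft_l1',f_scale=.0007).x
    print(z,s.x,'rms',np.sqrt(np.mean(f(s.x)**2)),'free',f3,'tool rel',np.round(M.T@np.r_[s.x-st['tool_pos'][:2],0],4))
# keyhole features -> yaw : keyhole entry centroid (crop) 
for n,(x,y) in {'e3':(160,150),'e2':(520,265)}.items():
    p=onplane('w5',190+x/3.4,130+y/3.4,.006)[:2]-s.x; print(n,np.hypot(*p),np.degrees(np.arctan2(p[1],p[0]))%360)
E
```

```text
50
0.004 [ 0.54336376 -0.18611971] rms 0.00021757201920241705 free [ 0.54403181 -0.18504438  0.05909788] tool rel [ 0.     -0.0007  0.0017]
0.006 [ 0.54322084 -0.1860605 ] rms 0.0001529085056700649 free [ 0.54356936 -0.18549754  0.05857383] tool rel [ 0.     -0.0006  0.0016]
e3 0.04681875429074242 265.1028049952564
e2 0.04987827098748159 147.30336095767737
```

Gripped. The flange circle fits to 0.2 mm, with its centre in tool y/z at (−0.6, +1.6) mm, and the filter's x is at 45.3° world. I'll lift it, turn to 26.6°, and go beside the inlet so one picture shows both the filter and the studs.

Call:
arm_command:
  plan:
    - [0.0, -0.02, 0, 0, 0]
    - [0.0, -0.04, 0, 0, 0]
    - [0.0, -0.04, 0, 0, 0]
    - [0.0, -0.04, 0, 0, 0]
    - [0.0, -0.04, 0, 0, 0]
    - [0.0, 0, 0, 0, 0.109]
    - [0.0, 0, 0, 0, 0.109]
    - [0.0, 0, 0, 0, 0.109]
    - [0.0, 0, 0, 0, 0]
    - [0.0, 0, 0, 0, 0]

```text
clock: 7.7
tool_pos: [0.5412, -0.1865, 0.2633]
eef_rot: [-0.163, 0.688, 0.164, 0.688]
contact_force: [0.6, 0.4, -2.7]
opening: 0.173
```

```bash
python3 - <<'E'
from h import *
go([.62,.287,.264],116.6)
E
```

```text
{'t': 7.7, 'pos': array([ 0.5412, -0.1865,  0.2633]), 'yaw_y': np.float64(116.72), 'tiltdown': np.float64(0.07), 'F': array([ 0.6,  0.4, -2.7]), 'M': array([0.08, 0.04, 0.01]), 'open': 0.0152, 'd_tool': array([-0.0006,  0.3875,  0.2833]), 'roll': np.float64(0.0021)}
```

Call:
arm_command:
  plan:
    - [0.0, 0, 0.0388, 0.0283, 0.002]
    - [0.0, 0, 0.0388, 0.0283, 0]
    - [0.0, 0, 0.0388, 0.0283, 0]
    - [0.0, 0, 0.0388, 0.0283, 0]
    - [0.0, 0, 0.0388, 0.0283, 0]
    - [0.0, 0, 0.0388, 0.0283, 0]
    - [0.0, 0, 0.0388, 0.0283, 0]
    - [0.0, 0, 0.0388, 0.0283, 0]
    - [0.0, 0, 0.0388, 0.0283, 0]
    - [0.0, 0, 0.0388, 0.0283, 0]
    - [0.0, 0, 0, 0, 0]
    - [0.0, 0, 0, 0, 0]

```text
clock: 9.2
tool_pos: [0.6216, 0.2859, 0.263]
eef_rot: [-0.163, 0.689, 0.162, 0.688]
contact_force: [0.7, -1.1, -2.9]
opening: 0.172
```

```bash
python3 - <<'E'
from h import *
go([.5227,.2372,.264],116.6); shot('wrist','w6')
E
```

```text
{'t': 9.2, 'pos': array([0.6216, 0.2859, 0.263 ]), 'yaw_y': np.float64(116.53), 'tiltdown': np.float64(0.11), 'F': array([ 0.7, -1.1, -2.9]), 'M': array([-0.03, -0.01, -0.01]), 'open': 0.0151, 'd_tool': array([-0.0008,  0.0006, -0.1102]), 'roll': np.float64(-0.0012)}
```

View pics/w6.png

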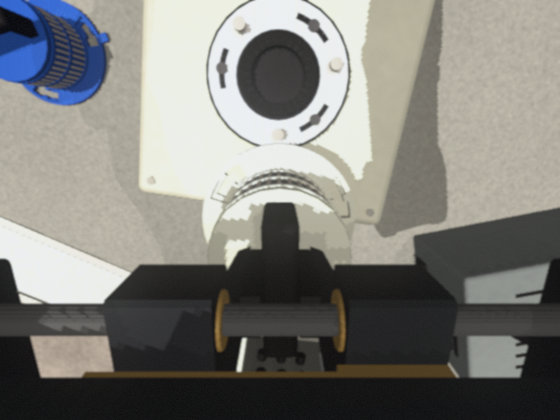

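The picture shows the whole inlet and the held filter. Stud heads are at about (242,25), (336,65) and (279,134), and the flange arc has its top at (280,144).

```bash
python3 - <<'E'
from h import *
from scipy.optimize import least_squares
im=cv2.imread('pics/w6.png'); a=im[0:150,203:353]; cv2.imwrite('pics/w6c.png',cv2.resize(a,None,fx=4,fy=4,interpolation=cv2.INTER_CUBIC))
g=cv2.cvtColor(im,cv2.COLOR_BGR2GRAY).astype(np.float32)
st=r.get_state(); M=R.from_quat(st['eef_rot']).as_matrix()
c0=(190+302/3.4,130+290/3.4); pts=[]
for a in np.radians(np.arange(185,340,2.5)):
    rr=np.arange(60,90,.25); u=c0[0]+rr*np.cos(a); v=c0[1]+rr*np.sin(a)
    s=cv2.GaussianBlur(cv2.remap(g,u.astype(np.float32)[None],v.astype(np.float32)[None],cv2.INTER_LINEAR),(5,1),0)[0]
    d=np.gradient(s); i=d.argmin()
    if d[i]<-3: pts.append((u[i],v[i]))
zf=st['tool_pos'][2]-.0837+.006
Q=np.array([onplane('w6',u,v,zf)[:2] for u,v in pts])
s=least_squares(lambda p:np.hypot(Q[:,0]-p[0],Q[:,1]-p[1])-.058,[.62,.287],loss='soft_l1',f_scale=.0005)
f=np.hypot(Q[:,0]-s.x[0],Q[:,1]-s.x[1])-.058
print(len(pts),s.x,np.median(abs(f)),'tool rel',np.round(M.T@np.r_[s.x-st['tool_pos'][:2],0],4))
E
```

```text
39 [0.62255327 0.28623432] 0.0002835312001760529 tool rel [-0.      0.0009  0.0011]
```

View pics/w6c.png

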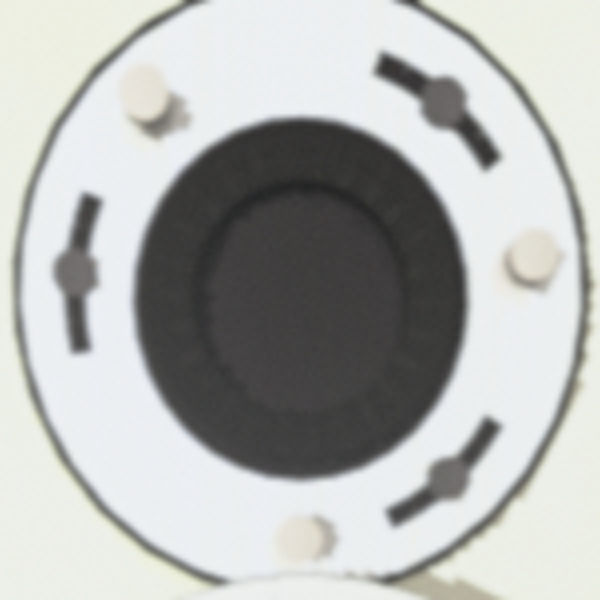

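```bash
python3 - <<'E'
from h import *
from scipy.optimize import least_squares
st=r.get_state(); M=R.from_quat(st['eef_rot']).as_matrix()
S=np.array([onplane('w6',203+x/4-.4,y/4-.4,.137) for x,y in ((302,536),(531,255),(147,93))])
A=np.radians([0,100,220])
q=least_squares(lambda p:(S[:,:2]-(p[:2]+.048*np.c_[np.cos(p[2]+A),np.sin(p[2]+A)])).ravel(),[.525,.236,.5])
print(np.round(S,4).tolist(),q.x[:2],np.degrees(q.x[2]),np.round(q.fun,4))
print('inlet rel TCP, tool axes',np.round(M.T@np.r_[q.x[:2]-st['tool_pos'][:2],0],4))
E
```

```text
[[0.5664, 0.2576, 0.137], [0.4965, 0.2745, 0.137], [0.5047, 0.1931, 0.137]] [0.52406895 0.23642166] 26.140628815443126 [-0.0007  0.0001  0.0007 -0.0007  0.      0.0006]
inlet rel TCP, tool axes [ 0.0002  0.0002 -0.1092]
```

Call:
arm_command:
  plan:
    - [0.0, 0, 0, -0.037, 0.002]
    - [0.0, 0, 0, -0.037, 0]
    - [0.0, 0, 0, -0.0365, 0]
    - [0.0, 0.018, 0, 0, 0]
    - [0.0, 0.012, 0, 0, 0]
    - [0.0, 0.006, 0, 0, 0]
    - [0.0, 0, 0, 0, 0]
    - [0.0, 0, 0, 0, 0]

```text
clock: 10.25
tool_pos: [0.5232, 0.2379, 0.228]
eef_rot: [-0.161, 0.688, 0.161, 0.689]
contact_force: [-0.4, -0.0, -3.0]
opening: 0.172
```

```bash
python3 - <<'E'
from h import *
# wanted TCP: inlet est minus filter offset
M=go(None); off=M@np.array([0,0,.0013]); 
go([.5234-off[0],.2368-off[1],.137+.0837],116.4)
E
```

```text
{'t': 10.25, 'pos': array([0.5232, 0.2379, 0.228 ]), 'yaw_y': np.float64(116.37), 'tiltdown': np.float64(0.05), 'F': array([-0.4, -0. , -3. ]), 'M': array([ 0.08, -0.03, -0.01]), 'open': 0.0151}
{'t': 10.25, 'pos': array([0.5232, 0.2379, 0.228 ]), 'yaw_y': np.float64(116.37), 'tiltdown': np.float64(0.05), 'F': array([-0.4, -0. , -3. ]), 'M': array([ 0.08, -0.03, -0.01]), 'open': 0.0151, 'd_tool': array([ 0.0073, -0.0011, -0.0016]), 'roll': np.float64(-0.0006)}
```

Call:
arm_command:
  plan:
    - [0.0, 0.004, -0.001, -0.0012, 0]
    - [0.0, 0, 0, 0, 0]
    - [0.0, 0, 0, 0, 0]

```text
clock: 10.62
tool_pos: [0.5222, 0.2362, 0.2238]
eef_rot: [-0.161, 0.688, 0.161, 0.689]
contact_force: [1.6, 0.5, -3.7]
opening: 0.168
```

```bash
python3 - <<'E'
from h import *
go([.5224,.2362,.137+.0837],116.4); shot('side','s3'); shot('scene','sc3')
go([.5224,.2362,.137+.0837],116.4)
a=cv2.imread('pics/s3.png')[60:190,150:290]; b=cv2.imread('pics/sc3.png')[95:225,340:480]
cv2.imwrite('pics/s3c.png',cv2.resize(np.hstack([a,b]),None,fx=2.85,fy=2.85,interpolation=cv2.INTER_CUBIC))
E
```

```text
{'t': 10.62, 'pos': array([0.5222, 0.2362, 0.2238]), 'yaw_y': np.float64(116.37), 'tiltdown': np.float64(0.01), 'F': array([ 1.6,  0.5, -3.7]), 'M': array([ 0.08,  0.04, -0.01]), 'open': 0.0148, 'd_tool': array([ 0.0031, -0.0001,  0.0002]), 'roll': np.float64(-0.0005)}
{'t': 10.72, 'pos': array([0.5222, 0.2363, 0.2238]), 'yaw_y': np.float64(116.38), 'tiltdown': np.float64(0.02), 'F': array([-1.2,  0.3, -2.3]), 'M': array([0.08, 0.04, 0.02]), 'open': 0.015, 'd_tool': array([ 0.0031, -0.0001,  0.0001]), 'roll': np.float64(-0.0004)}
```

View pics/s3c.png

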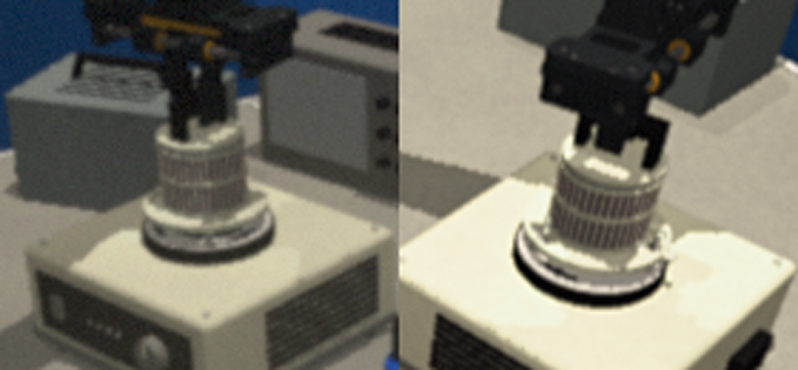

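The pictures show the filter level and centred just above the collar. Now I lower it in small steps and watch the force.

Call:
arm_command:
  plan:
    - [0.0, 0.0015, 0, 0, 0]
    - [0.0, 0.0015, 0, 0, 0]
    - [0.0, 0.0005, 0, 0, 0]
    - [0.0, 0, 0, 0, 0]

```text
clock: 11.22
tool_pos: [0.5222, 0.2362, 0.2202]
eef_rot: [-0.161, 0.688, 0.161, 0.688]
contact_force: [0.2, 0.3, -2.6]
opening: 0.171
```

Call:
arm_command:
  plan:
    - [0.0, 0.001, 0, 0, 0]
    - [0.0, 0, 0, 0, 0]

```text
clock: 11.48
tool_pos: [0.5222, 0.2361, 0.2192]
eef_rot: [-0.161, 0.688, 0.161, 0.688]
contact_force: [-0.1, -0.5, -3.7]
opening: 0.172
```

```bash
python3 - <<'E'
from h import *
go([.5224,.2362,.135+.0837],116.4)
E
```

```text
{'t': 11.47, 'pos': array([0.5222, 0.2361, 0.2192]), 'yaw_y': np.float64(116.37), 'tiltdown': np.float64(0.0), 'F': array([-0.1, -0.5, -3.7]), 'M': array([ 0.03,  0.06, -0.01]), 'open': 0.0151, 'd_tool': array([ 0.0005, -0.    ,  0.0003]), 'roll': np.float64(-0.0006)}
```

Call:
arm_command:
  plan:
    - [0.0, 0.001, 0, 0, 0]
    - [0.0, 0, 0, 0, 0]

```text
clock: 11.72
tool_pos: [0.5222, 0.236, 0.2181]
eef_rot: [-0.161, 0.688, 0.161, 0.688]
contact_force: [0.6, -0.3, -2.7]
opening: 0.17
```

Call:
arm_command:
  plan:
    - [0.0, 0.001, 0, 0, 0]
    - [0.0, 0, 0, 0, 0]

```text
clock: 11.98
tool_pos: [0.5223, 0.2361, 0.2173]
eef_rot: [-0.161, 0.688, 0.161, 0.689]
contact_force: [0.9, -1.0, -0.8]
opening: 0.173
```

Call:
arm_command:
  plan:
    - [0.0, 0.001, 0, 0, 0]
    - [0.0, 0, 0, 0, 0]

```text
clock: 12.22
tool_pos: [0.5223, 0.2361, 0.2163]
eef_rot: [-0.161, 0.688, 0.161, 0.689]
contact_force: [-0.2, -0.2, 0.0]
opening: 0.171
```

The force rises at about 1.2 N/mm from the predicted seal height, so the studs have passed through. I continue down gently.

Call:
arm_command:
  plan:
    - [0.0, 0.001, 0, 0, 0]
    - [0.0, 0.001, 0, 0, 0]
    - [0.0, 0, 0, 0, 0]

```text
clock: 12.6
tool_pos: [0.5224, 0.2361, 0.2144]
eef_rot: [-0.161, 0.688, 0.161, 0.689]
contact_force: [-0.3, -0.8, 2.3]
opening: 0.172
```

Call:
arm_command:
  plan:
    - [0.0, 0.001, 0, 0, 0]
    - [0.0, 0.001, 0, 0, 0]
    - [0.0, 0, 0, 0, 0]

```text
clock: 12.98
tool_pos: [0.5224, 0.2361, 0.2124]
eef_rot: [-0.161, 0.688, 0.161, 0.689]
contact_force: [0.5, -2.5, 4.9]
opening: 0.17
```

Call:
arm_command:
  plan:
    - [0.0, 0.001, 0, 0, 0]
    - [0.0, 0, 0, 0, 0]
    - [0.0, 0, 0, 0, 0]

```text
clock: 13.35
tool_pos: [0.5224, 0.2361, 0.2115]
eef_rot: [-0.161, 0.688, 0.161, 0.689]
contact_force: [0.6, -1.6, 5.0]
opening: 0.169
```

```bash
python3 - <<'E'
from h import *
go([.5224,.2362,.126+.0837],116.4)
E
```

```text
{'t': 13.35, 'pos': array([0.5224, 0.2361, 0.2115]), 'yaw_y': np.float64(116.36), 'tiltdown': np.float64(0.04), 'F': array([ 0.6, -1.6,  5. ]), 'M': array([-0.39,  0.  , -0.07]), 'open': 0.0149, 'd_tool': array([ 0.0018,  0.0001, -0.    ]), 'roll': np.float64(-0.0007)}
```

Call:
arm_command:
  plan:
    - [0.0, 0.001, 0, 0, 0]
    - [0.0, 0, 0, 0, 0]

```text
clock: 13.6
tool_pos: [0.5225, 0.2361, 0.2106]
eef_rot: [-0.161, 0.688, 0.161, 0.689]
contact_force: [0.2, -2.0, 5.8]
opening: 0.173
```

Call:
arm_command:
  plan:
    - [0.0, 0.0008, 0, 0, 0]
    - [0.0, 0, 0, 0, 0]
    - [0.0, 0, 0, 0, 0]

```text
clock: 13.98
tool_pos: [0.5225, 0.2361, 0.2099]
eef_rot: [-0.161, 0.688, 0.161, 0.689]
contact_force: [-0.1, -2.5, 6.6]
opening: 0.17
```

```bash
python3 - <<'E'
from h import *
go([.5224,.2362,.126+.0837],116.4)
E
```

```text
{'t': 13.97, 'pos': array([0.5225, 0.2361, 0.2099]), 'yaw_y': np.float64(116.36), 'tiltdown': np.float64(0.06), 'F': array([-0.1, -2.5,  6.6]), 'M': array([-0.5 ,  0.05,  0.01]), 'open': 0.015, 'd_tool': array([ 0.0002,  0.0001, -0.0001]), 'roll': np.float64(-0.0007)}
```

Call:
arm_command:
  plan:
    - [0.0, 0.0005, 0, 0, 0]
    - [0.0, 0, 0, 0, 0]
    - [0.0, 0, 0, 0, 0.03]
    - [0.0, 0, 0, 0, 0.03]
    - [0.0, 0, 0, 0, 0]

```text
clock: 14.6
tool_pos: [0.5223, 0.2367, 0.2095]
eef_rot: [-0.14, 0.693, 0.141, 0.693]
contact_force: [0.1, -1.7, 7.4]
opening: 0.174
```

```bash
python3 - <<'E'
from h import *
go([.5224,.2362,.126+.0837],116.4)
E
```

```text
{'t': 14.6, 'pos': array([0.5223, 0.2367, 0.2095]), 'yaw_y': np.float64(112.94), 'tiltdown': np.float64(0.07), 'F': array([ 0.1, -1.7,  7.4]), 'M': array([-0.28,  0.21,  0.04]), 'open': 0.0154, 'd_tool': array([-0.0002, -0.0005, -0.0001]), 'roll': np.float64(-0.0603)}
```

Call:
arm_command:
  plan:
    - [0.0, 0, 0, 0, 0.03]
    - [0.0, 0, 0, 0, 0.03]
    - [0.0, 0, 0, 0, 0]

```text
clock: 14.98
tool_pos: [0.5222, 0.237, 0.2095]
eef_rot: [-0.12, 0.696, 0.12, 0.697]
contact_force: [-1.0, -1.4, 8.2]
opening: 0.169
```

```bash
python3 - <<'E'
from h import *
go([.5224,.2362,.126+.0837],116.4)
E
```

```text
{'t': 14.97, 'pos': array([0.5222, 0.237 , 0.2095]), 'yaw_y': np.float64(109.55), 'tiltdown': np.float64(0.08), 'F': array([-1. , -1.4,  8.2]), 'M': array([-0.25,  0.21,  0.16]), 'open': 0.0149, 'd_tool': array([-0.0002, -0.0008, -0.    ]), 'roll': np.float64(-0.1196)}
```

Call:
arm_command:
  plan:
    - [0.0, 0, 0, 0, 0.03]
    - [0.0, 0, 0, 0, 0.03]
    - [0.0, 0, 0, 0, 0]

```text
clock: 15.35
tool_pos: [0.522, 0.2365, 0.2094]
eef_rot: [-0.099, 0.7, 0.099, 0.7]
contact_force: [-0.9, -1.9, 7.7]
opening: 0.17
```

```bash
python3 - <<'E'
from h import *
go([.5224,.2362,.126+.0837],116.4)
E
```

```text
{'t': 15.35, 'pos': array([0.522 , 0.2365, 0.2094]), 'yaw_y': np.float64(106.1), 'tiltdown': np.float64(0.02), 'F': array([-0.9, -1.9,  7.7]), 'M': array([-0.37,  0.24,  0.12]), 'open': 0.0149, 'd_tool': array([-0.0003, -0.0004,  0.0003]), 'roll': np.float64(-0.1798)}
```

Call:
arm_command:
  plan:
    - [0.0, 0, 0, 0, 0.03]
    - [0.0, 0, 0, 0, 0.03]
    - [0.0, 0, 0, 0, 0.03]
    - [0.0, 0, 0, 0, 0]

```text
clock: 15.85
tool_pos: [0.5219, 0.2364, 0.2094]
eef_rot: [-0.067, 0.704, 0.068, 0.704]
contact_force: [-1.0, -2.4, 8.1]
opening: 0.17
```

```bash
python3 - <<'E'
from h import *
go([.5224,.2362,.126+.0837],116.4)
E
```

```text
{'t': 15.85, 'pos': array([0.5219, 0.2364, 0.2094]), 'yaw_y': np.float64(100.95), 'tiltdown': np.float64(0.01), 'F': array([-1. , -2.4,  8.1]), 'M': array([-0.37,  0.34,  0.18]), 'open': 0.015, 'd_tool': array([-0.0003, -0.0003,  0.0005]), 'roll': np.float64(-0.2696)}
```

Call:
arm_command:
  plan:
    - [0.0, 0, 0, 0, 0.03]
    - [0.0, 0, 0, 0, 0.03]
    - [0.0, 0, 0, 0, 0.015]
    - [0.0, 0, 0, 0, 0]

```text
clock: 16.35
tool_pos: [0.5218, 0.2365, 0.2094]
eef_rot: [-0.041, 0.706, 0.041, 0.706]
contact_force: [-1.1, -2.4, 7.9]
opening: 0.177
```

```bash
python3 - <<'E'
from h import *
go([.5224,.2362,.126+.0837],116.4)
E
```

```text
{'t': 16.35, 'pos': array([0.5218, 0.2365, 0.2094]), 'yaw_y': np.float64(96.66), 'tiltdown': np.float64(0.01), 'F': array([-1.1, -2.4,  7.9]), 'M': array([-0.44,  0.35,  0.17]), 'open': 0.0156, 'd_tool': array([-0.0003, -0.0003,  0.0006]), 'roll': np.float64(-0.3446)}
```

Call:
arm_command:
  plan:
    - [0.0, 0, 0, 0, 0.012]
    - [0.0, 0, 0, 0, 0.012]
    - [0.0, 0, 0, 0, 0]

```text
clock: 16.73
tool_pos: [0.5218, 0.2365, 0.2094]
eef_rot: [-0.033, 0.706, 0.033, 0.706]
contact_force: [-1.7, -2.1, 8.1]
opening: 0.17
```

```bash
python3 - <<'E'
from h import *
go([.5224,.2362,.126+.0837],116.4)
E
```

```text
{'t': 16.73, 'pos': array([0.5218, 0.2365, 0.2094]), 'yaw_y': np.float64(95.29), 'tiltdown': np.float64(0.02), 'F': array([-1.7, -2.1,  8.1]), 'M': array([-0.36,  0.34,  0.17]), 'open': 0.015, 'd_tool': array([-0.0003, -0.0004,  0.0005]), 'roll': np.float64(-0.3685)}
```

Call:
arm_command:
  plan:
    - [0.0, 0, 0, 0, 0.012]
    - [0.0, 0, 0, 0, 0]

```text
clock: 16.98
tool_pos: [0.5218, 0.2365, 0.2094]
eef_rot: [-0.028, 0.707, 0.029, 0.707]
contact_force: [-1.6, -2.3, 8.5]
opening: 0.175
```

```bash
python3 - <<'E'
from h import *
go([.5224,.2362,.126+.0837],116.4)
E
```

```text
{'t': 16.98, 'pos': array([0.5218, 0.2365, 0.2094]), 'yaw_y': np.float64(94.61), 'tiltdown': np.float64(0.01), 'F': array([-1.6, -2.3,  8.5]), 'M': array([-0.39,  0.34,  0.25]), 'open': 0.0154, 'd_tool': array([-0.0003, -0.0004,  0.0005]), 'roll': np.float64(-0.3802)}
```

Call:
arm_command:
  plan:
    - [0.0, 0, 0, 0, 0.012]
    - [0.0, 0, 0, 0, 0]

```text
clock: 17.23
tool_pos: [0.5219, 0.2366, 0.2094]
eef_rot: [-0.024, 0.707, 0.024, 0.707]
contact_force: [-1.2, -1.8, 7.0]
opening: 0.17
```

```bash
python3 - <<'E'
from h import *
go([.5224,.2362,.126+.0837],116.4)
E
```

```text
{'t': 17.23, 'pos': array([0.5219, 0.2366, 0.2094]), 'yaw_y': np.float64(93.95), 'tiltdown': np.float64(0.02), 'F': array([-1.2, -1.8,  7. ]), 'M': array([-0.38,  0.3 ,  0.39]), 'open': 0.015, 'd_tool': array([-0.0003, -0.0004,  0.0005]), 'roll': np.float64(-0.3918)}
```

The turning moment rises from 0.17 to 0.39 N·m at about 22° of turn, which is the stop. I back off to the seat's middle and let it rise.

Call:
arm_command:
  plan:
    - [0.0, 0, 0, 0, -0.016]
    - [0.0, 0, 0, 0, -0.014]
    - [0.0, 0, 0, 0, 0]
    - [0.0, -0.001, 0, 0, 0]
    - [0.0, -0.001, 0, 0, 0]
    - [0.0, 0, 0, 0, 0]

```text
clock: 17.98
tool_pos: [0.5219, 0.2365, 0.2111]
eef_rot: [-0.034, 0.706, 0.035, 0.706]
contact_force: [-1.7, -1.5, 5.0]
opening: 0.167
```

```bash
python3 - <<'E'
from h import *
go([.5224,.2362,.13+.0837],116.4)
E
```

```text
{'t': 17.98, 'pos': array([0.5219, 0.2365, 0.2111]), 'yaw_y': np.float64(95.59), 'tiltdown': np.float64(0.03), 'F': array([-1.7, -1.5,  5. ]), 'M': array([-0.28,  0.29, -0.01]), 'open': 0.0147, 'd_tool': array([-0.0026, -0.0003,  0.0005]), 'roll': np.float64(-0.3632)}
```

Call:
arm_command:
  plan:
    - [0.0, -0.001, 0, 0, 0]
    - [0.0, 0, 0, 0, 0]

```text
clock: 18.23
tool_pos: [0.522, 0.2364, 0.2119]
eef_rot: [-0.034, 0.706, 0.035, 0.706]
contact_force: [-2.0, -2.0, 5.2]
opening: 0.171
```

Call:
arm_command:
  plan:
    - [0.0, -0.0008, 0, 0, 0]
    - [0.0, 0, 0, 0, 0]

```text
clock: 18.48
tool_pos: [0.522, 0.2363, 0.2126]
eef_rot: [-0.034, 0.706, 0.035, 0.706]
contact_force: [-1.3, -0.4, 3.1]
opening: 0.172
```

```bash
python3 - <<'E'
from h import *
go([.5224,.2362,.13+.0837],116.4)
E
```

```text
{'t': 18.48, 'pos': array([0.522 , 0.2363, 0.2126]), 'yaw_y': np.float64(95.58), 'tiltdown': np.float64(0.02), 'F': array([-1.3, -0.4,  3.1]), 'M': array([-0.15,  0.3 ,  0.05]), 'open': 0.0152, 'd_tool': array([-0.0011, -0.0002,  0.0004]), 'roll': np.float64(-0.3634)}
```

Call:
arm_command:
  plan:
    - [0.0, -0.0007, 0, 0, 0]
    - [0.0, 0, 0, 0, 0]

```text
clock: 18.73
tool_pos: [0.5219, 0.2361, 0.2131]
eef_rot: [-0.034, 0.707, 0.034, 0.706]
contact_force: [-1.8, -1.0, 1.7]
opening: 0.173
```

Call:
arm_command:
  plan:
    - [0.0, -0.0005, 0, 0, 0]
    - [0.0, 0, 0, 0, 0]

```text
clock: 18.98
tool_pos: [0.5217, 0.2359, 0.2134]
eef_rot: [-0.035, 0.707, 0.034, 0.706]
contact_force: [-1.7, -0.3, -2.8]
opening: 0.17
```

```bash
python3 - <<'E'
from h import *
go([.5224,.2362,.13+.0837],116.4)
E
```

```text
{'t': 18.98, 'pos': array([0.5217, 0.2359, 0.2134]), 'yaw_y': np.float64(95.57), 'tiltdown': np.float64(0.07), 'F': array([-1.7, -0.3, -2.8]), 'M': array([-0.01,  0.23,  0.01]), 'open': 0.015, 'd_tool': array([-0.0003,  0.0002,  0.0007]), 'roll': np.float64(-0.3635)}
```

The force dropped sharply at about 4.9 mm above the deck, so the heads are in their seats. I release.

Call:
arm_command:
  plan:
    - [0.03, 0, 0, 0, 0]
    - [0.05, 0, 0, 0, 0]
    - [0.05, 0, 0, 0, 0]
    - [0.05, 0, 0, 0, 0]
    - [0.05, 0, 0, 0, 0]

```text
clock: 19.6
tool_pos: [0.5222, 0.2362, 0.214]
eef_rot: [-0.034, 0.706, 0.034, 0.706]
contact_force: [-0.7, -0.2, 0.4]
opening: 0.57
```

```bash
python3 - <<'E'
from h import *
go(None); shot('side','s4'); shot('wrist','w7')
a=cv2.imread('pics/s4.png')[60:190,150:290]
cv2.imwrite('pics/s4c.png',cv2.resize(a,None,fx=4,fy=4,interpolation=cv2.INTER_CUBIC))
E
```

```text
{'t': 19.6, 'pos': array([0.5222, 0.2362, 0.214 ]), 'yaw_y': np.float64(95.58), 'tiltdown': np.float64(0.02), 'F': array([-0.7, -0.2,  0.4]), 'M': array([ 0.05,  0.03, -0.05]), 'open': 0.0503}
```

View pics/w7.png

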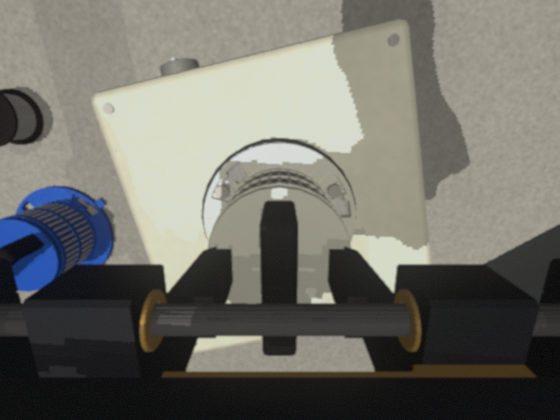

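The fingers are free of the bar and the filter is unmoved. I raise straight up and check.

Call:
arm_command:
  plan:
    - [0.06, -0.02, 0, 0, 0]
    - [0.06, -0.04, 0, 0, 0]
    - [0.06, -0.04, 0, 0, 0]
    - [0.06, -0.03, 0, -0.03, 0]
    - [0.06, 0, 0, -0.03, 0]
    - [0.06, 0, 0, 0, 0]
    - [0.06, 0, 0, 0, 0]

```text
clock: 20.58
tool_pos: [0.4632, 0.2302, 0.3439]
eef_rot: [-0.034, 0.706, 0.034, 0.706]
contact_force: [1.0, -0.9, -0.2]
opening: 0.678
```

```bash
python3 - <<'E'
from h import *
go(None); shot('wrist','w8'); shot('side','s5'); shot('scene','sc5')
a=cv2.imread('pics/s5.png')[60:190,150:290]; b=cv2.imread('pics/sc5.png')[95:225,340:480]
cv2.imwrite('pics/s5c.png',cv2.resize(np.hstack([a,b]),None,fx=2.85,fy=2.85,interpolation=cv2.INTER_CUBIC))
# height and centre of flange from wrist and side depth
for fn in ('w8','sc5','s5'):
    im,P=cloud(fn); d=np.hypot(P[...,0]-.5228,P[...,1]-.2368)
    m=(d>.044)&(d<.056)&(P[...,2]>.125)&(P[...,2]<.145); z=P[...,2][m]
    c=(d<.036)&(P[...,2]>.19)&(P[...,2]<.212); zc=P[...,2][c]
    print(fn,'flange top n',m.sum(),np.round(np.percentile(z,[25,50,75]),4),'cap top',c.sum(),np.round(np.percentile(zc,[25,50,75]),4))
    h=(d<.04)&(P[...,2]>.232); print('  bar top',h.sum(),np.round(np.percentile(P[...,2][h],[25,50,75]),4) if h.any() else '')
E
```

```text
{'t': 20.57, 'pos': array([0.4632, 0.2302, 0.3439]), 'yaw_y': np.float64(95.54), 'tiltdown': np.float64(0.04), 'F': array([ 1. , -0.9, -0.2]), 'M': array([ 0.02,  0.  , -0.  ]), 'open': 0.0598}
w8 flange top n 1440 [0.1351 0.1358 0.1364] cap top 2607 [0.2035 0.204  0.2044]
  bar top 1166 [0.241  0.2416 0.2421]
sc5 flange top n 301 [0.1351 0.1359 0.1366] cap top 361 [0.2036 0.2043 0.2049]
  bar top 690 [0.242  0.4472 0.4913]
s5 flange top n 188 [0.1328 0.1345 0.1353] cap top 224 [0.2017 0.2025 0.2034]
  bar top 122 [0.2357 0.2383 0.2401]
```

View pics/w8.png

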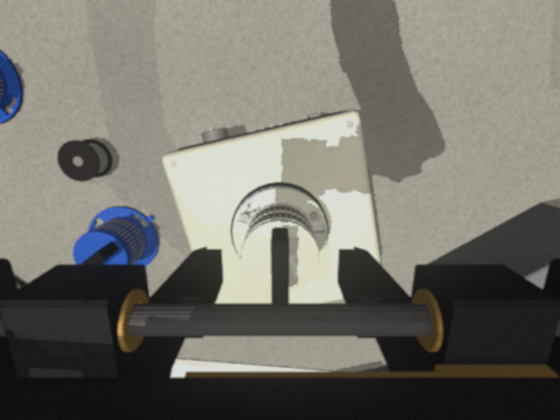

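View pics/s5c.png

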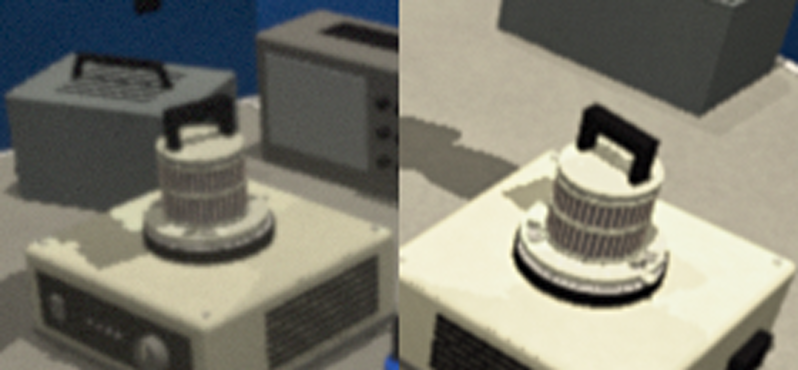

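```bash
python3 - <<'E'
from h import *
print(r.finish_job())
E
```

```text
the job is handed in; nothing more can be done
None
```

The filter is fitted on the inlet and stands locked on its own. I handed the job in at about 20.7 s of the 67 s allowed. No verdict was reported.

**What I did:**
- **Finding it:** I measured the stud ring at 26.1–26.6° in the world frame, about 8° from its zero mark. I gripped the white filter by its handle bar and aligned its keyholes with the studs.
- **Dropping on:** I lowered it in steps of 1 mm or less. It passed over the three studs at the first try, so no search turning was needed. It met the seal at the expected height, and the force then rose by about 1.1 N per mm.
- **Twisting:** I pushed down to about 1 mm above the deck and turned it clockwise about 22° until the turning moment rose at the stop. I backed off about 1.7° to the middle of the seats, let it spring up and let go.

**Last checks:**
- **Height:** The wrist and scene cameras put the flange, cap and handle at about 5 mm above the deck, which is the locked height. The side camera read 1–3 mm lower, and it had read the extractor itself about 1.5 mm low from the start.
- **Force:** While rising, the force dropped sharply at about 4.7–5 mm, which fits the stud heads landing in their seats.
- **Position and limits:** The pictures show the filter level and centred, with the gripper clear of it. The wrist force stayed below about 9 N throughout.
- **Not measured:** I did not re-measure the other things on the bench, but nothing suggested any of them was touched.

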